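Eject a block insert from its dock and store it

ROBOT

A 6-joint arm with a two-finger parallel gripper is mounted at the origin on the work surface. World frame = base frame: x ahead of the robot, y to its left, z up, the work surface at z = 0. Lengths are in m, angles in rad, forces in N, time in s.
With the tool pointing down it reaches from about 0.3 to 0.825 m from the base axis. Payload 5.4 kg.
Tool frame: the origin (TCP) lies at the very end of the fingers, on their centre line; the grasp point (between the pads) lies 19 mm behind it; z points along the fingers, x is the direction in which the jaws open and shut, and the axes are right-handed (so a half turn about z gives the same grasp; the last joint's range is limited). The gripper opens to 92 mm and grips with 3 to 60 N. Pads are 20 mm wide; open, the fingers measure 128 mm over their backs; the gripper's body (75 mm by 189 mm) begins 69 mm behind the grasp point.
Start: joints at [1.118, 0.158, 1.597, -0, 1.386, -0.21], TCP at [0.138, 0.558, 0.215] pointing down, gripper open.
Joint ranges: [-2.91, 2.91], [-0.94, 2.29], [0.18, 2.7], [-1.29, 4.43], [0.17, 2.64], [-3, 3]. Speed limits (rad/s): [2.57, 2.57, 3.14, 3.14, 3.14, 3.14].

INTERFACE

Orientations are given as a rotation vector (axis times angle).
In Python, from workcell import bot gives the robot as it stands. Calls block until the motion is done:
- bot.goto(position, orientation): joint-space move of the TCP to a pose.
- bot.line_to(position, rot=None, max_speed=0.15): straight line of the TCP; rot=None keeps the orientation; max_speed is the mean speed in m/s.
- bot.set_joints(angles): joint-space move.
- bot.set_gripper(opening, newtons=None): opening from 0.0 (shut) to 1.0 (fully open); newtons is the grip in N (None keeps the last); returns when the fingers have stopped.
- bot.hold(seconds).
- bot.inverse_kinematics(position, orientation): joint angles nearest the present ones, or None.
- bot.read_camera(name): name is "scene" or "top" or "wrist"; returns a dict with "pixels" (400x640x3 uint8, blue, green, red), "fx", "fy", "cx", "cy" (pixels), "R" (3x3) and "t" (3): a world point X has camera coordinates R X + t. Camera axes: x right, y down, z forward; pixel columns grow to the right and rows downward; lengths in m; the calibration is good to about 2 mm. The wrist camera is an equidistant fisheye: a pixel r from the principal point sees the ray r / f radians off the axis. A picture is of the moment at which its call begins. There is no depth.
A pose or a line that the arm cannot do raises bot.MotionError and nothing moves.
- bot.job_done(): hands the job in, once; it reports no verdict.
Readings, each from a call of its own:
- bot.current_clock(): time.
- bot.current_joints(): joint angles.
- bot.current_joint_vel(): joint speeds.
- bot.current_effort(): joint torques, N m.
- bot.current_ee_pos(): TCP position.
- bot.current_tool_rot(): TCP orientation.
- bot.current_contact_force(): force on the tool from outside, world axes, zero at the start.
- bot.current_ft_torque(): the same for the moment, N m.
- bot.current_opening(): opening from 0.0 (shut) to 1.0 (fully open).
Only numpy, scipy, OpenCV 4.12 (cv2) and the standard library are available. Lean on these libraries where they do the work, as an engineer would, in place of code of your own. Each camera call takes 0.05 s, during which the arm holds its last target.

TASK

Of the two ejector docks on the lab bench, take the round insert out of the one with the round pocket: press that dock's lever paddle all the way down so that the insert is pushed up out of its pocket and stays up, then grip the raised insert and stand it upright in the empty bay of the white two-bay tray. Set it down rather than dropping it, and leave the square insert seated in its own dock.

Things in the scene. Friction and masses are not known exactly. Their poses are not given: they have to be found in the camera images.
- round_insert: Plain aluminium cylinder, 38 mm diameter, 50 mm tall, about 130 g, with one dark bore, 20 mm across, in the middle of its top. Origin at the centre of its underside, z up. It starts fully down in the round pocket of round_dock, its top level with the dock's top, so it cannot be gripped until it has been raised.
- round_dock: Fixed ejector dock, 225 x 84 mm. Origin on the bench, x axis from paddle to pocket, z up. Aluminium block with round pocket: 80 x 84 mm, top 74 mm high; pocket centre x = +65 mm, y = 0; pocket 50 mm deep, ejector hole in its floor. White housing, 60 mm high, from x = -31 to +25 mm. The lever paddle stands in front of it, on the -x side. A second dock of the same outer shape has a square pocket.
- round_dock_paddle (a point): Middle of the top face of round_dock's grey lever paddle, 32 mm (dock x) by 44 mm (y). It starts at dock x = -94 mm, 60 to 63 mm above the bench, sloping up to 11 degrees. Pressed down (5 to 8 N) to its stop it is at x = -103 mm, 29 mm high, and the insert stands about 25 mm out of the block. The stiff lever stays where it is left.
- tray: Fixed shallow white plastic tray, 120 mm (x) by 200 mm (y), walls 4 mm thick and 18 mm high, floor 4 mm thick; origin on the bench under its centre, z up. A wall at y = 0 parts it into two bays of 112 x 94 mm. The empty bay is the one on the -y side, its centre at x = 0, y = -50 mm in the tray's frame. The +y bay holds a smaller spare insert (28 mm diameter, 40 mm tall).
- square_insert: Aluminium block 36 x 36 mm, 50 mm tall, with four small dark bores in its top, seated in the square pocket of the other dock, its top level with that dock's top. Origin at the centre of its underside. It stays where it is.
Things that resemble listed ones, but are neither listed nor needed, are in the scene too. Leave any blue look-alike of the round_insert alone. Leave any yellow look-alike of the round_dock alone.

How it is judged:
On the way:
1. the lever has raised the round insert at least 18 mm in its pocket, with no finger touching it (z of round_insert in the frame of round_dock between 0.042 and 0.054 m and x of round_insert in the frame of round_dock between 0.057 and 0.073 m and y of round_insert in the frame of round_dock between -0.008 and 0.008 m and contact force between the fingers and round_insert below 0.1 N), for 0.2 s.
At the end, for the whole second after the job is handed in: The round insert stands upright (within about 10 degrees), at rest and released, on the floor of the tray's empty (-y) bay, anywhere inside its walls; the square insert is within 10 mm of where it started, seated in its dock (x of round_insert in the frame of tray between -0.05 and 0.05 m and y of round_insert in the frame of tray between -0.092 and -0.008 m and z of round_insert in the frame of tray between 0 and 0.01 m and angle between round_insert's own z axis and vertical below 0.17 rad and linear speed of round_insert below 0.02 m/s and distance of square_insert from where it was at the start of the episode below 0.01 m); the robot touches nothing.
It fails at once if the square insert is moved more than 10 mm from its seat (distance of square_insert from where it was at the start of the episode above 0.01 m).
It fails at once if the round insert is dropped: it falls free of the fingers by more than about 30 mm (faster than 0.8 m/s) (linear speed of round_insert above 0.8 m/s and contact force between the fingers and round_insert below 0.1 N).
It also fails if it takes over 48 s, if anything falls off the work surface, if the arm or the gripper's body presses on something with over 40 N, if the wrist force passes 120 N, or if a joint passes its speed limit or range.

## Working session

There is one attempt and no reset: what is moved stays moved. The work goes in short steps, each a Python script; the robot and the scene stay as the last script left them, time stands still between calls to the robot, and variables do not carry over. Pictures are saved under pics/ and viewed, and the job is handed in when it is done.

```bash
mkdir -p pics; ls; python3 - <<'E'
from workcell import bot
import cv2, numpy as np, pickle
d={}
for n in ["scene","top","wrist"]:
    c=bot.read_camera(n); d[n]=c; cv2.imwrite(f"pics/{n}0.png",c["pixels"])
    print(n,c["fx"],c["fy"],c["cx"],c["cy"],np.round(c["R"],3).tolist(),np.round(c["t"],3))
pickle.dump(d,open("cams0.pkl","wb"))
print(bot.current_clock(),bot.current_tool_rot())
E
```

```text
pics
scene 470.6742768012896 470.6742768012896 319.6119516710056 190.6835519281804 [[0.202, 0.979, 0.001], [0.742, -0.152, -0.653], [-0.639, 0.133, -0.758]] [-0.101 -0.335  1.376]
top 477.52015938078284 477.52015938078284 313.01561968301786 194.9109020463495 [[0.022, -1.0, -0.004], [-0.997, -0.021, -0.08], [0.079, 0.006, -0.997]] [0.003 0.511 1.235]
wrist 309.70691628693146 309.70691628693146 320.30197050049645 197.86451404064297 [[0.24, 0.971, -0.002], [0.931, -0.23, 0.283], [0.274, -0.069, -0.959]] [-0.575 -0.033  0.391]
0.15 [ 2.47362849e+00  1.93567134e+00 -2.06576592e-03]
```

View pics/scene0.png

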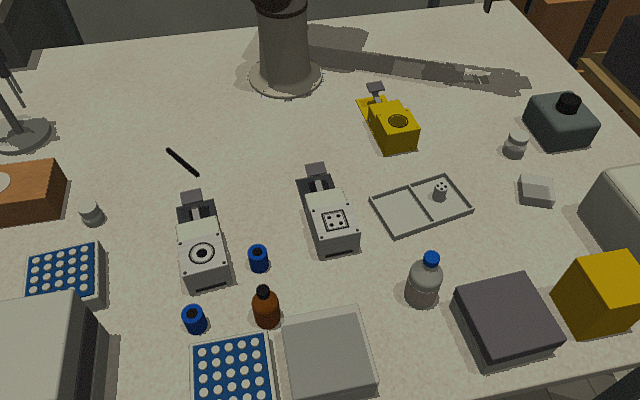

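View pics/top0.png

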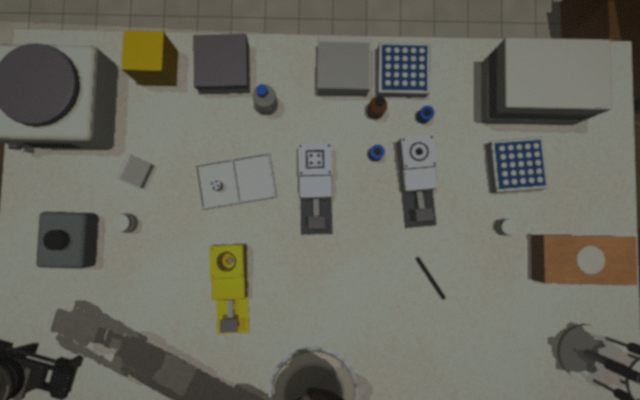

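View pics/wrist0.png

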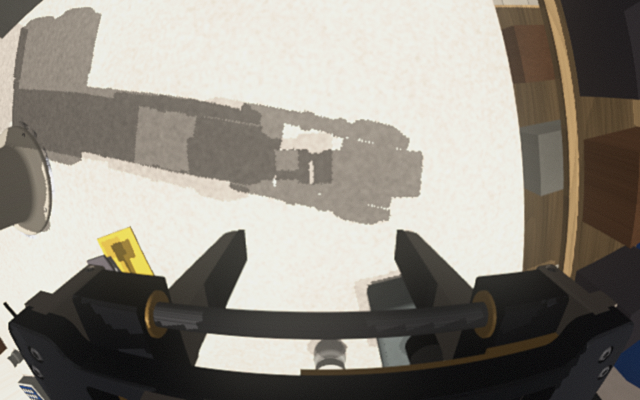

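Candidates are the docks at top-view pixels (418,180) white with one round bore, (315,190) white with four small bores and square outline, and (229,285) yellow. The white one at (418,180) fits, since the others are the square dock and the yellow look-alike. I'll confirm it in an enlarged crop.

```bash
python3 - <<'E'
import cv2,pickle,numpy as np
d=pickle.load(open("cams0.pkl","rb"))
a=d["scene"]["pixels"][175:305,160:260]; b=d["top"]["pixels"][125:240,385:455]; c=d["top"]["pixels"][145:215,190:285]
a=cv2.resize(a,None,fx=4,fy=4,interpolation=cv2.INTER_CUBIC);b=cv2.resize(b,None,fx=5,fy=5,interpolation=cv2.INTER_CUBIC)
b=cv2.convertScaleAbs(b,alpha=1.5)
h=max(a.shape[0],b.shape[0]); o=np.zeros((h,a.shape[1]+b.shape[1],3),np.uint8);o[:a.shape[0],:a.shape[1]]=a;o[:b.shape[0],a.shape[1]:]=b
cv2.imwrite("pics/crop1.png",o)
c=cv2.convertScaleAbs(cv2.resize(c,None,fx=7,fy=7,interpolation=cv2.INTER_CUBIC),alpha=1.5)
cv2.imwrite("pics/crop2.png",c)
E
```

```text
(no output)
```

View pics/crop1.png

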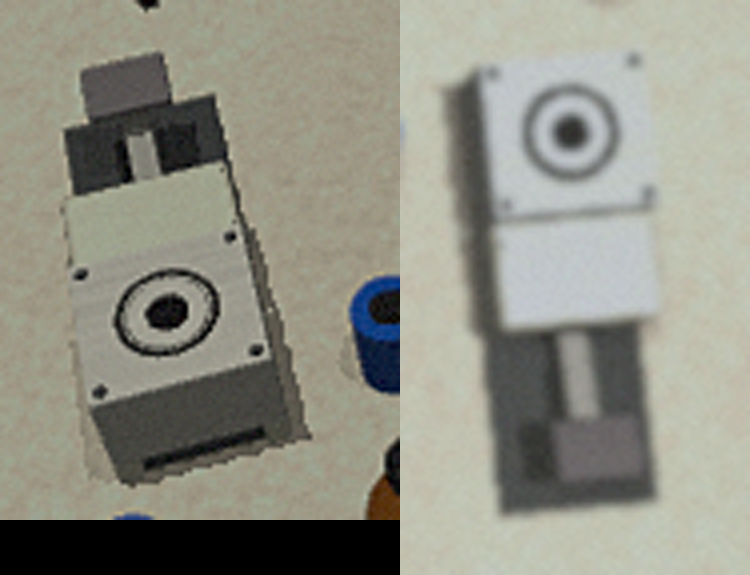

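View pics/crop2.png

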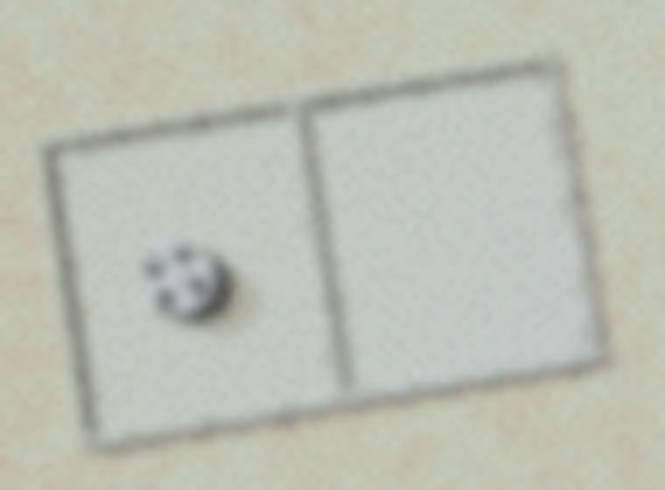

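The crop confirms it: the white dock has a ring with a single central bore, and its insert is flush. The empty tray bay is the right one in the top view. Next I'll fit the poses.

```bash
cat > geo.py <<'E'
import numpy as np, cv2, pickle
from scipy.optimize import least_squares
def proj(c,X):
    K=np.array([[c["fx"],0,c["cx"]],[0,c["fy"],c["cy"]],[0,0,1]])
    p,_=cv2.projectPoints(np.atleast_2d(X).astype(float),cv2.Rodrigues(np.array(c["R"]))[0],np.array(c["t"],float),K,None)
    return p.reshape(-1,2)
def ray(c,u,z):
    R=np.array(c["R"]);C=-R.T@np.array(c["t"])
    d=R.T@np.array([(u[0]-c["cx"])/c["fx"],(u[1]-c["cy"])/c["fy"],1]); return C+d*(z-C[2])/d[2]
def place(p,L):
    L=np.atleast_2d(L);c,s=np.cos(p[2]),np.sin(p[2])
    return np.c_[p[0]+c*L[:,0]-s*L[:,1],p[1]+s*L[:,0]+c*L[:,1],L[:,2]]
E
python3 - <<'E'
from geo import *
d=pickle.load(open("cams0.pkl","rb"))
S=lambda l:(np.array(l)+.5)/4-.5+[160,175]
T=lambda l:(np.array(l)-[400,0]+.5)/5-.5+[385,125]
Y=lambda l:(np.array(l)+.5)/7-.5+[190,145]
sL=np.array([[65,0,74],[105,-42,74],[105,42,74]])/1e3 
sP=S([[167,312],[93,406],[268,360]])
tL=np.array([[65,0,74],[105,42,74],[105,-42,74],[25,-42,74],[25,42,74]])/1e3
tP=T([[571,132],[479,68],[654,55],[658,207],[489,218]])
w_s=np.array([3,1,1])[:,None];w_t=np.array([3,1,1,1,1])[:,None]
f=lambda p:np.r_[(w_s*(proj(d["scene"],place(p,sL))-sP)).ravel(),(w_t*(proj(d["top"],place(p,tL))-tP)).ravel()]
for z0 in (0.,):
  r=least_squares(f,[0.55,-.2,0.05]);print("dock",r.x,np.round(r.fun,1))
p=r.x
print("pocket",place(p,[.065,0,.074]),ray(d["scene"],sP[0],.074),ray(d["top"],tP[0],.074))
print("paddle exp",place(p,[-.094,0,.0615]),ray(d["scene"],S([125,87]),.0615),ray(d["top"],T([600,449]),.0615))
# tray
L=np.array([[60,100,18],[60,-100,18],[-60,-100,18],[-60,100,18]])/1e3
P=Y([[45,145],[560,62],[605,365],[92,448]])
g=lambda q:(proj(d["top"],place(q,L))-P).ravel()
r=least_squares(g,[.5,.15,.1]);q=r.x;print("tray",q,np.round(r.fun,1),"bay",place(q,[0,-.05,.004]))
for n in ("scene","top"):
    im=cv2.resize(d[n]["pixels"],None,fx=1,fy=1)
    im=cv2.resize(im,(1920,1200))
    def dr(X,col):
        pts=((proj(d[n],X)+.5)*3-.5).astype(int); cv2.polylines(im,[pts],True,col,1)
    a=np.linspace(0,6.28,40)
    dr(place(p,np.array([[25,42,74],[105,42,74],[105,-42,74],[25,-42,74]])/1e3),(0,0,255))
    dr(place(p,np.array([[-120,42,0],[105,42,0],[105,-42,0],[-120,-42,0]])/1e3),(255,0,0))
    dr(place(p,np.c_[.065+.019*np.cos(a),.019*np.sin(a),a*0+.074]),(0,255,0))
    dr(place(p,np.array([[-110,22,59],[-78,22,64],[-78,-22,64],[-110,-22,59]])/1e3),(0,255,255))
    dr(place(q,L),(0,0,255)); dr(place(q,np.array([[56,-3,4],[56,-96,4],[-56,-96,4],[-56,-3,4]])/1e3),(0,255,0))
    cr=im[470:960,480:1440] if n=="scene" else im[370:730,550:1390]
    cv2.imwrite(f"pics/fit_{n}.png",cv2.resize(cr,None,fx=.83,fy=.83,interpolation=cv2.INTER_AREA))
np.save("fit.npy",np.r_[p,q])
E
```

```text
dock [ 0.5582659  -0.25767273  0.08444978] [ 1.6  0.6 -1.4  0.   0.8  0.3  0.9  1.6  0.9 -1.2 -1.1 -0.7  0.8  0.1
  1.4 -0. ]
pocket [[ 0.62303426 -0.25219002  0.074     ]] [ 0.62235492 -0.25312586  0.074     ] [ 0.62434298 -0.25139611  0.074     ]
paddle exp [[ 0.4646009  -0.26560158  0.0615    ]] [ 0.46639349 -0.27105218  0.0615    ] [ 0.46460357 -0.26944824  0.0615    ]
tray [0.54424654 0.21841861 0.18296521] [-0.6 -0.6  0.4 -0.7  1.   0.5 -0.8  0.8] bay [[0.55334384 0.16925318 0.004     ]]
```

View pics/fit_scene.png

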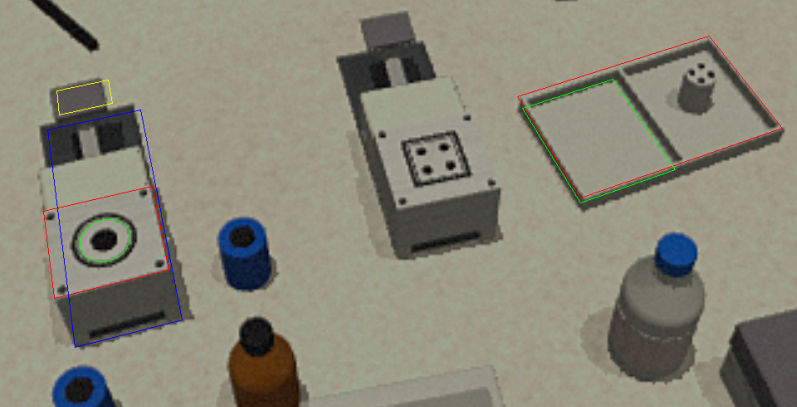

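View pics/fit_top.png

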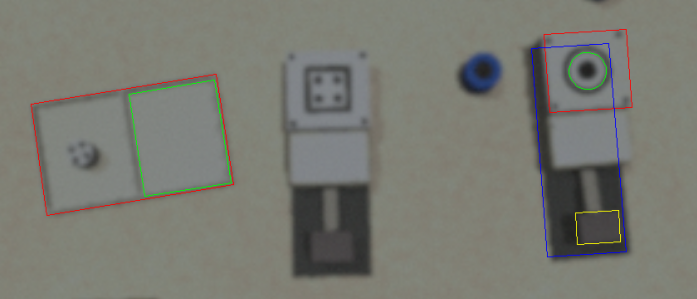

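```bash
cat >> geo.py <<'E'
YAW=0.105; POCK=np.array([0.623,-0.2522])
DO=POCK-0.065*np.array([np.cos(YAW),np.sin(YAW)])
def dock(x,y,z): return place([DO[0],DO[1],YAW],[x,y,z])[0]
def down(phi): return np.pi*np.array([np.cos(phi/2),np.sin(phi/2),0])
E
python3 - <<'E'
from geo import *
from workcell import bot
o=down(YAW-np.pi/2)
bot.set_gripper(0.0,20)
p=dock(-.094,0,.12); print(p,bot.inverse_kinematics(p,o))
bot.goto(p,o)
f=bot.current_contact_force();print("f0",np.round(f,1),bot.current_clock())
c=bot.read_camera("scene");cv2.imwrite("pics/pre_s.png",cv2.resize(c["pixels"][130:310,120:380],None,fx=3,fy=3))
bot.line_to(dock(-.095,0,.07),max_speed=.1)
z=.07
while z>.026:
    z-=.003
    x=-.094-.009*np.clip((.0615-z)/.0325,0,1)
    bot.line_to(dock(x,0,z),max_speed=.03)
    f=bot.current_contact_force();e=bot.current_ee_pos();print(round(z,3),np.round(f,1),np.round(e,4))
    if f[2]>22: break
print(bot.current_clock())
c=bot.read_camera("scene");cv2.imwrite("pics/press_s.png",cv2.resize(c["pixels"][130:310,120:380],None,fx=3,fy=3))
E
```

```text
[ 0.46487568 -0.26886434  0.12      ] [-7.49518114e-01  1.54172072e-01  1.79703828e+00 -4.44089210e-16
  1.19038230e+00  7.16278213e-01]
f0 [ 0.2  1.4 -0.4] 4.6333
0.067 [ 0.8 -0.3  0. ] [ 0.4652 -0.2691  0.0674]
0.064 [ 0.9 -0.2  0.1] [ 0.4647 -0.2688  0.0638]
0.061 [ 0.7 -0.8  0.3] [ 0.4648 -0.2691  0.061 ]
0.058 [-0.4 -1.3  1.5] [ 0.4639 -0.2691  0.0579]
0.055 [-0.4 -0.3  1.2] [ 0.463  -0.2691  0.0548]
0.052 [ 0.1 -1.3  1.2] [ 0.4622 -0.269   0.0517]
0.049 [ 0.1 -1.5  1.1] [ 0.4613 -0.269   0.0486]
0.046 [0.1 0.2 0.6] [ 0.4605 -0.2691  0.0457]
0.043 [-0.   0.   1.5] [ 0.4597 -0.2693  0.0428]
0.04 [0.2 0.2 1.3] [ 0.4589 -0.2694  0.0398]
0.037 [0.1 0.8 1.3] [ 0.4581 -0.2696  0.0368]
0.034 [ 0.7 -0.1  1.2] [ 0.4572 -0.2698  0.0338]
0.031 [ 1.1 -0.4  1.7] [ 0.4563 -0.2699  0.0308]
0.028 [-3.6  5.  18.5] [ 0.4565 -0.2701  0.0301]
0.025 [-10.5  10.6  37.3] [ 0.4567 -0.2702  0.0295]
9.0917
```

```bash
python3 - <<'E'
from geo import *
from workcell import bot
e=bot.current_ee_pos()
bot.line_to(dock(-.103,0,.06),max_speed=.1)
bot.line_to(dock(-.103,0,.2),max_speed=.2)
bot.set_gripper(1.0)
bot.goto(dock(.065,0,.19),down(YAW-np.pi/2))
print(bot.current_ee_pos(),bot.current_clock(),bot.current_contact_force())
d={}
for n in ("scene","top","wrist"):
    d[n]=bot.read_camera(n)
pickle.dump(d,open("cams1.pkl","wb"))
cv2.imwrite("pics/up_s.png",cv2.resize(d["scene"]["pixels"][130:310,120:380],None,fx=3,fy=3,interpolation=cv2.INTER_CUBIC))
cv2.imwrite("pics/up_w.png",d["wrist"]["pixels"])
E
```

```text
[ 0.62225063 -0.25232955  0.18973398] 12.575 [-0.4872124  -0.49606118  0.13370188]
```

View pics/up_s.png

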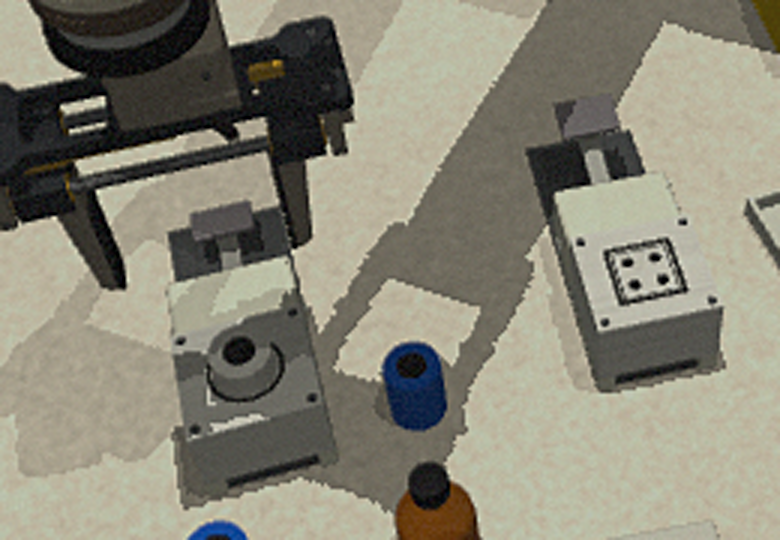

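View pics/up_w.png

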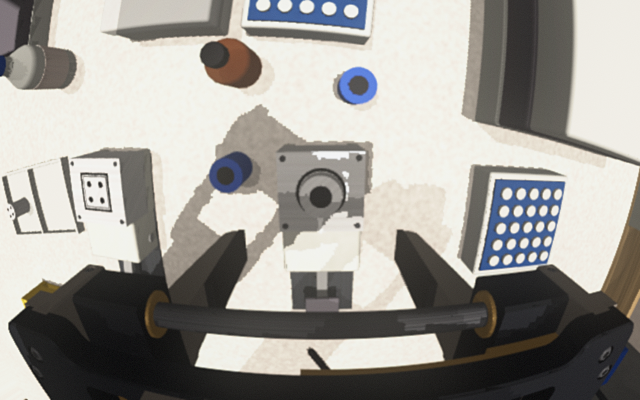

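The insert stands proud of the block: the bore is at scene pixel about (199.5,246.5) and wrist pixel (320,197). The paddle is down and the square insert is still flush. Next I'll locate the insert for gripping.

```bash
python3 - <<'E'
from geo import *
d=pickle.load(open("cams1.pkl","rb"))
def fray(c,u,z):
    v=np.array([(u[0]-c["cx"])/c["fx"],(u[1]-c["cy"])/c["fy"]]);r=np.hypot(*v)
    q=np.r_[v/r*np.sin(r) if r>0 else v,np.cos(r)]
    R=np.array(c["R"]);C=-R.T@np.array(c["t"]);w=R.T@q;return C+w*(z-C[2])/w[2]
w=d["wrist"]; g=cv2.cvtColor(w["pixels"],cv2.COLOR_BGR2GRAY)
def blob(g,x0,x1,y0,y1,t):
    m=(g[y0:y1,x0:x1]<t).astype(np.uint8);n,l,s,c=cv2.connectedComponentsWithStats(m);return [(s[i,4],c[i]+[x0,y0]) for i in range(1,n) if s[i,4]>15]
b=blob(g,300,342,180,215,60);print(b)
for a,u in b: print("wrist",fray(w,u,.099))
s=d["scene"];gs=cv2.cvtColor(s["pixels"],cv2.COLOR_BGR2GRAY)
b=blob(gs,192,208,238,254,60);print(b)
for a,u in b: print("scene",ray(s,u,.099))
x=cv2.resize(w["pixels"][130:280,240:400],None,fx=5,fy=5,interpolation=cv2.INTER_CUBIC);cv2.imwrite("pics/up_w2.png",cv2.resize(x,(640,600)))
E
```

```text
[(np.int32(329), array([320.20972644, 196.7112462 ]))]
wrist [ 0.62710816 -0.25236117  0.099     ]
[(np.int32(85), array([199.23529412, 246.43529412]))]
scene [ 0.62540512 -0.25248226  0.099     ]
```

View pics/up_w2.png

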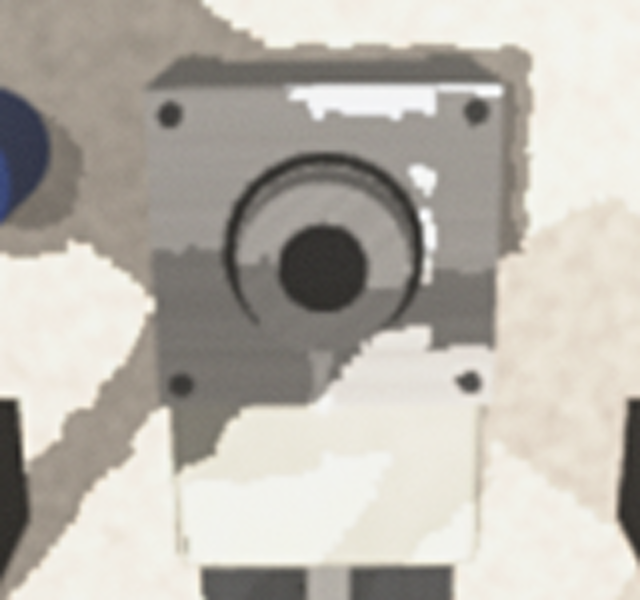

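```bash
python3 - <<'E'
from geo import *
from workcell import bot
P=np.array([.6252,-.2524])
bot.line_to([*P,.11],rot=down(YAW-np.pi/2),max_speed=.12)
f=bot.current_contact_force();print(np.round(f,1))
bot.line_to([*P,.0785],max_speed=.06)
print(np.round(bot.current_contact_force(),1),bot.current_ee_pos())
bot.set_gripper(0.0,25)
print("op",bot.current_opening()*92,np.round(bot.current_contact_force(),1),np.round(bot.current_ft_torque(),2))
bot.line_to([*P,.085],max_speed=.03)
print(np.round(bot.current_contact_force(),1))
bot.line_to([*P,.2],max_speed=.1)
print("op",bot.current_opening()*92,np.round(bot.current_contact_force(),1),bot.current_clock())
for n in("scene","wrist"):
    c=bot.read_camera(n);im=c["pixels"]
    if n=="scene": im=cv2.resize(im[100:300,100:360],None,fx=3,fy=3)
    cv2.imwrite(f"pics/lift_{n}.png",im)
E
```

```text
[ 0.2 -0.5  0.2]
[-0.6 -0.2  0.2] [ 0.62523878 -0.2524263   0.07843656]
op 37.2439297055946 [0.2 0.1 0.9] [-0.05  0.21  0.  ]
[ 0.2 -0.4 -0.5]
op 37.22134805282592 [ 0.3  0.4 -1.2] 16.75
```

View pics/lift_scene.png

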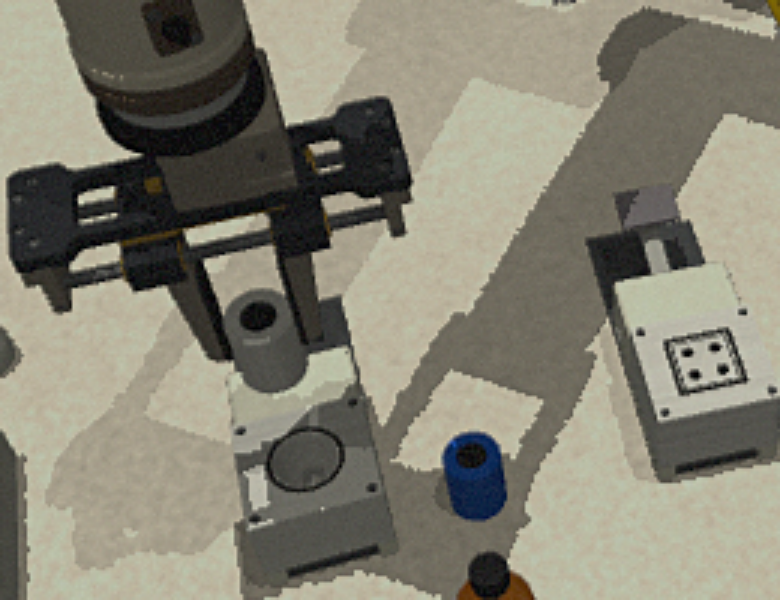

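View pics/lift_wrist.png

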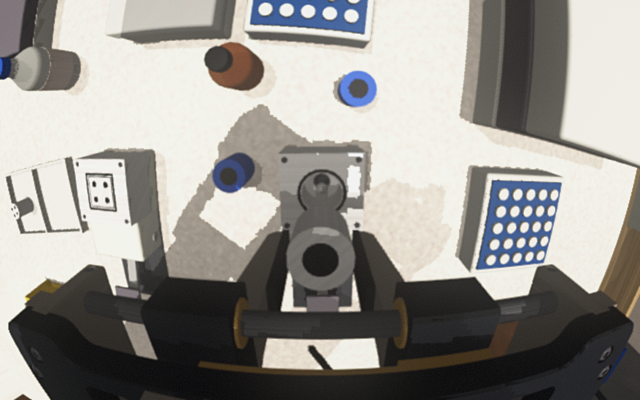

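It's held upright and the round pocket is empty. Next I'll carry it to the empty bay.

```bash
python3 - <<'E'
from geo import *
from workcell import bot
q=np.load("fit.npy")[3:]; B=place(q,[0,-.05,0])[0][:2]
o=down(q[2])
bot.goto([*B,.2],o)
print("op",bot.current_opening()*92,bot.current_clock(),bot.current_ee_pos())
bot.line_to([*B,.07],max_speed=.12)
c=bot.read_camera("scene");cv2.imwrite("pics/hover.png",cv2.resize(c["pixels"][100:280,330:530],None,fx=3.3,fy=3.3))
bot.line_to([*B,.042],max_speed=.05)
f0=bot.current_contact_force();print(np.round(f0,1))
z=.042
while z>.027:
    z-=.0015; bot.line_to([*B,z],max_speed=.02)
    f=bot.current_contact_force();print(round(z,4),np.round(f,1),round(bot.current_ee_pos()[2],4))
    if f[2]-f0[2]>4: break
print(bot.current_clock())
E
```

```text
op 37.65120703623881 18.425 [0.55383437 0.16848605 0.20008605]
[ 0.6  1.2 -1.5]
0.0405 [ 0.7 -0.3 -1.2] 0.0407
0.039 [-0.2  0.  -0.8] 0.0389
0.0375 [-0.7  1.  -1.2] 0.0373
0.036 [ 0.5  0.2 -1.5] 0.0359
0.0345 [-0.8 -0.7  4.4] 0.035
21.6667
```

View pics/hover.png

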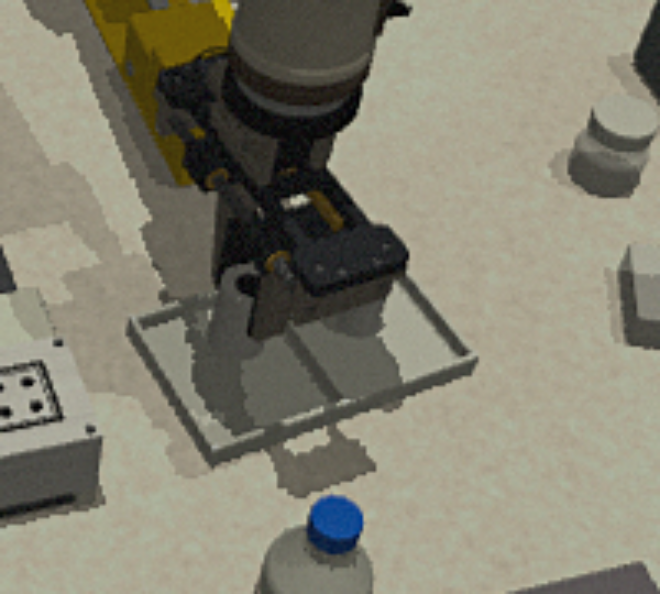

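Contact force appeared at TCP z=0.035, which fits the insert bottom (about 29–30 mm below the TCP) reaching the 4 mm floor. I'll release gently, retreat and look.

```bash
python3 - <<'E'
from geo import *
from workcell import bot
e=bot.current_ee_pos()
c=bot.read_camera("scene");cv2.imwrite("pics/set.png",cv2.resize(c["pixels"][100:280,330:530],None,fx=3.3,fy=3.3))
bot.set_gripper(0.6)
print(bot.current_opening(),np.round(bot.current_contact_force(),1))
bot.line_to([e[0],e[1],.15],max_speed=.1)
bot.goto([.40,-.1,.28],down(0.0))
d={}
for n in("scene","top"):
    c=d[n]=bot.read_camera(n);im=c["pixels"]
im=cv2.resize(d["scene"]["pixels"][140:270,290:490],None,fx=4,fy=4,interpolation=cv2.INTER_CUBIC);cv2.imwrite("pics/end_s.png",im)
im=cv2.resize(d["top"]["pixels"][130:240,185:345],None,fx=5,fy=5,interpolation=cv2.INTER_CUBIC);cv2.imwrite("pics/end_t.png",cv2.convertScaleAbs(im,alpha=1.4))
pickle.dump(d,open("cams2.pkl","wb"))
print(bot.current_clock(),np.round(bot.current_contact_force(),1))
E
```

```text
0.6036525848015238 [-1.1 -0.4  0.1]
24.8417 [ 0.6 -0.3  0. ]
```

View pics/end_s.png

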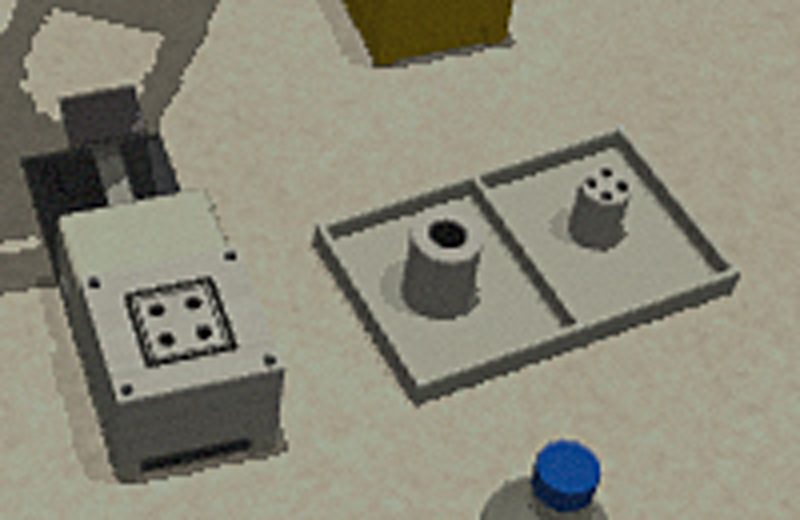

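View pics/end_t.png

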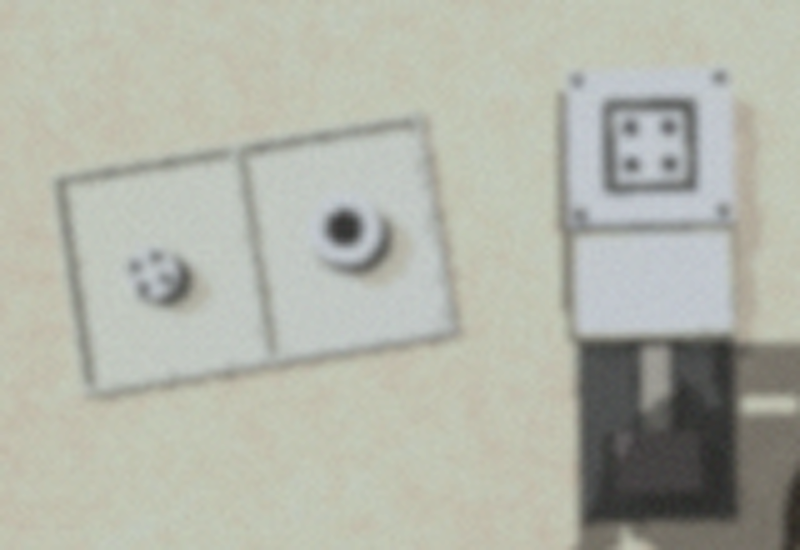

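The insert stands upright in the empty -y bay: its bore is at scene pixel about (402,198) and top pixel about (254,175). It is well inside the walls, and the square insert is flush in its dock.

```bash
python3 - <<'E'
from workcell import bot
bot.job_done(); print(bot.current_clock())
E
```

```text
the job is handed in; nothing more can be done
the job is handed in; nothing more can be done
```

The round insert now stands upright in the tray's empty (-y) bay, and I handed the job in after about 25 s on the robot's clock.

- **Lever:** I pressed the round dock's paddle down to its stop with the closed fingers. The TCP ended at 0.0295 m and the last force reading was 37 N, above the 22 N at which I meant to stop. The images then showed the insert raised and staying up, untouched by the fingers.
- **Grip and carry:** I gripped the insert at 25 N. The opening read 37.2 mm against the 38 mm diameter. I lifted it clear, carried it over and lowered it until the force rose by about 6 N at the tray floor before releasing it.
- **Last checks:** In the final scene and top images the round insert is upright and near the middle of the bay. The square insert is flush in its dock, and the contact force reads about zero with the arm clear. I judged this by eye and did not compute the insert's final pose or the square insert's displacement.
- **Disagreements:** The position estimates from different views and cameras differed by 2–3 mm: pocket and raised insert 2 mm each, paddle 2.5 mm. This didn't affect the result.

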